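Lock the microscope specimen slide with its thumb wedge

TASK

Two small slide stages stand on the microscope bench; work on the one whose bar carries the round black specimen mount. Push that bar fully home against its end stop, then slide the thumb wedge beside it along its ramp, narrow end first, until it jams firmly against the bar, and let go. Leave the wedge of the empty stage where it is.

Things in the scene. Friction and masses are not known exactly. Their poses are not given: they have to be found in the camera images.
- stage: The stage to lock: fixed dark steel plate 240 (x) x 124 (y) x 12 mm, flat on the bench, its +x roughly away from the robot. Origin: centre of its underside, z up. The bar lies at y -15 to -49 mm, an aluminium ramp fence at +y; a stop block 32 mm high stands at the +x end of the bar's path, its face at x = 105 mm. An identical stage with nothing on its bar is a bystander.
- bar: Steel bar 150 x 34 x 16 mm, slides only along the stage's x (2 N friction, stays put). Axes as the stage's; origin: centre of its underside, at stage y -32, z 12 mm; x = 30 mm when home. Starts 35-60 mm short. Push post: 14 mm cylinder at bar (-65, -6) mm, 16 to 50 mm above the origin. The black mount, 30 mm wide, 20 mm high, is fixed on it at bar (55, 0) mm.
- wedge: Steel wedge 65 mm long, 16 high, between bar and fence, narrow end to the stage's -x. Slides only along its own x, which is the stage's -x turned 12 deg counterclockwise (from above), closing on the bar (2.5 N friction). Tab on it: 14 (x) x 20 (y) mm, 15 to 46 mm above the origin (under the tab, 12 mm over the bench). Meets the bar 28-40 mm on, at stage (-5, 2) mm; 15 N more jams it; it stays.
- spare_wedge: The same thumb wedge on the other, empty stage: leave it alone. Origin and axes as for the wedge.

How it is judged:
By the outcome, as a careful person would: the job done as asked, in the order asked, and still so for the second after the job is handed in, with the robot touching nothing.
It also fails if it takes over 40 s, if anything falls off the work surface, if the arm or the gripper's body presses on something with over 40 N, if the wrist force passes 120 N, or if a joint passes its speed limit or range.

ROBOT

A 7-joint arm with a two-finger parallel gripper is mounted at the origin on the work surface. World frame = base frame: x ahead of the robot, y to its left, z up, the work surface at z = 0. Lengths are in mm, angles in rad, forces in N, time in s.
With the tool pointing down it reaches from about 400 to 875 mm from the base axis. Payload 19.3 kg.
Tool frame: the origin (TCP) lies at the very end of the fingers, on their centre line; the grasp point (between the pads) lies 19 mm behind it (grip_point_offset is the z of the grasp point in the tool frame, in mm); z points along the fingers, x is the direction in which the jaws open and shut, and the axes are right-handed (so a half turn about z gives the same grasp; the last joint's range is limited). The gripper opens to 85 mm and grips with 20 to 120 N. Pads are 22 mm wide; open, the fingers measure 114 mm over their backs; the gripper's body (76 mm by 85 mm) begins 54 mm behind the grasp point. The pads swing forward as they close: fully open they stand 13 mm farther back than shut.
Start: joints at [-1.303, 0.521, -0.036, 1.599, 0.021, 1.021, -0.113], TCP at [207.151, 589.664, 231.291] pointing down, gripper open.
Joint ranges: [-2.91, 2.91], [-0.3, 2.13], [-1.5, 1.42], [0.17, 2.43], [-1.26, 4.41], [0.16, 1.93], [-2.52, 2.52]. Speed limits (rad/s): [1.89, 1.89, 2.39, 2.39, 3.01, 3.01, 3.01].

INTERFACE

Orientations are given as a 3x3 rotation matrix whose columns are the frame's x, y, z axes.
In Python, from workcell import movep, movel, goto_joints, open_gripper, clamp, wait, inverse_kinematics, read_state, camera, PlanningError, finish_job, grip_point_offset gives the robot as it stands. Calls block until the motion is done:
- movep(position, orientation): joint-space move of the TCP to a pose.
- movel(position, frame=None, max_speed=150, guard=None): straight line of the TCP; frame=None keeps the orientation; max_speed is the mean speed in mm/s. With guard (N) it stops when the force on the tool has changed by that much, and returns True; else False.
- goto_joints(angles): joint-space move.
- open_gripper() and clamp(): open the fingers fully, or close them until they stop; the grip force is fixed at half the most.
- wait(seconds).
- inverse_kinematics(position, orientation): joint angles nearest the present ones, or None.
- read_state(): the state.
- camera(name): name is "scene" or "top" or "wrist"; returns a dict with "image" (400x640x3 uint8, blue, green, red), "range_z" (400x640 float32, mm along the optical axis (not along the pixel's ray), 0 where there is no reading), "fx", "fy", "cx", "cy" (pixels), "cam_to_world" (4x4, takes a point from camera to world coordinates). Camera axes: x right, y up, looking along -z (the intrinsics and any distortion apply to the point x, -y, -z); pixel columns grow to the right and rows downward; lengths in mm; the calibration is good to about 2 mm. A picture is of the moment at which its call begins.
A pose or a line that the arm cannot do raises PlanningError and nothing moves.
- finish_job(): hands the job in, once; it reports no verdict.
The state is a dict: "time": time; "qpos": joint angles; "qvel": joint speeds; "joint_efforts": joint torques, N m; "eef_pos": TCP position; "tool_rot": TCP orientation; "ft_force": force on the tool from outside, world axes, zero at the start; "torque": the same for the moment, N m; "finger_gap": finger opening in mm.
Only numpy, scipy, OpenCV 4.12 (cv2) and the standard library are available. Lean on these libraries where they do the work, as an engineer would, in place of code of your own. Each camera call takes 0.05 s, during which the arm holds its last target. There are 200 camera calls.

## Working session

There is one attempt and no reset: what is moved stays moved. The work goes in short steps, each a Python script; the robot and the scene stay as the last script left them, time stands still between calls to the robot, and variables do not carry over. Pictures are saved under pics/ and viewed, on a budget of 10 in all, crops included, one or two more only if the job needs it, and the job is handed in when it is done.

```bash
mkdir -p pics; cat > h.py <<'E'
import numpy as np, cv2
from workcell import *
def snap(name,fn):
    c=camera(name); np.savez('pics/'+fn+'.npz',**c); cv2.imwrite('pics/'+fn+'.png',c['image']); return c
def px(c,u,v,z=None):
    """world point of pixel; z given -> intersect with that height, else depth"""
    M=np.array(c['cam_to_world']); r=np.array([(u-c['cx'])/c['fx'],-(v-c['cy'])/c['fy'],-1.])
    if z is None: d=np.median(c['range_z'][v-1:v+2,u-1:u+2])
    else: d=(z-M[2,3])/(M[:3,:3]@r)[2]
    return M[:3,:3]@(r*d)+M[:3,3]
E
python3 - <<'E'
from h import *
c=snap('top','top1'); snap('scene','scene1'); print(c.keys(), c['fx'],c['cam_to_world'],read_state()['time'])
E
```

```text
dict_keys(['image', 'range_z', 'fx', 'fy', 'cx', 'cy', 'cam_to_world']) 385.38972975971586 [[ 8.61121199e-03  9.80727840e-01 -1.95189012e-01  4.59308601e+02]
 [-9.99780255e-01  1.21748630e-02  1.70650351e-02 -2.44530909e+01]
 [ 1.91125545e-02  1.94999169e-01  9.80617170e-01  7.06329233e+02]
 [ 0.00000000e+00  0.00000000e+00  0.00000000e+00  1.00000000e+00]] 0.1
```

View pics/top1.png

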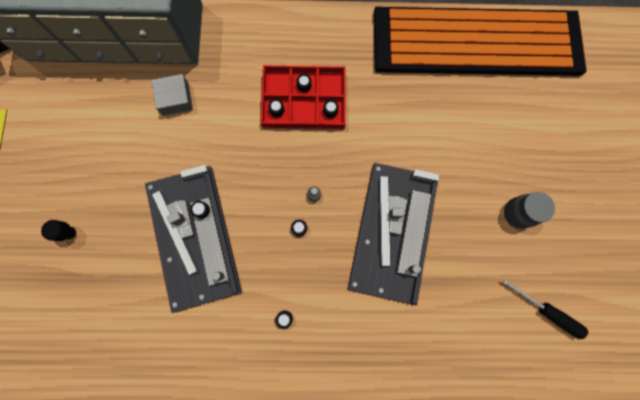

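The left stage (about px 195,240) has the black mount at (200,209), its post near (218,276) and the wedge tab near (177,215). The right-hand stage is empty. I'll enlarge the left one.

```bash
python3 - <<'E'
import cv2
i=cv2.imread('pics/top1.png')[155:320,135:255]
cv2.imwrite('pics/crop1.png',cv2.resize(i,None,fx=3.6,fy=3.6,interpolation=cv2.INTER_CUBIC))
E
```

```text
(no output)
```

View pics/crop1.png

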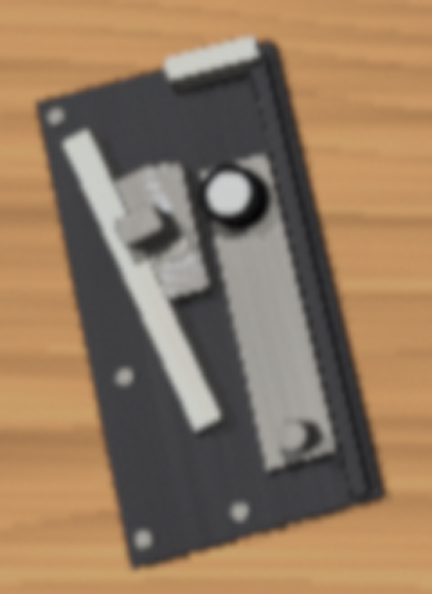

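```bash
python3 - <<'E'
from h import *
c=np.load('pics/top1.npz')
P=lambda u,v,z:px(c,135+u/3.6-.4,155+v/3.6-.4,z)
k=[P(*q,12)for q in[(38,102),(272,42),(383,495),(133,567)]]
print(np.round(k,1)); d=lambda a,b:np.linalg.norm(k[a]-k[b])
print('L',d(0,3),d(1,2),'W',d(0,1),d(2,3))
o=sum(k)/4; x=(k[0]+k[1]-k[2]-k[3])[:2]; yw=(k[0]+k[3]-k[1]-k[2])[:2]
a=np.arctan2(x[1],x[0]); print('o',o,'yaw',np.degrees(a), np.degrees(np.arctan2(-yw[0],yw[1])))
R=np.array([[np.cos(a),-np.sin(a)],[np.sin(a),np.cos(a)]])
for n,u,v,z in[('post',292,434,62),('tab',140,226,58),('mount',229,195,48),('tabTL',113,215,58),('stopmid',208,58,44)]:
  p=P(u,v,z); q=px(c,int(round(135+u/3.6)),int(round(155+v/3.6)));print(n,p.round(1),'stage',(R.T@(p-o)[:2]).round(1),'depth z',q.round(1))
E
```

```text
[[625.5 287.4  12. ]
 [659.  170.7  12. ]
 [431.8 102.4  12. ]
 [397.3 220.   12. ]]
L 237.9711694647372 237.2231649944036 W 121.38653791184542 122.6152378139403
o [528.38991766 195.10654539  12.        ] yaw 16.582397054330578 16.164291760574855
post [460.4 135.7  62. ] stage [-82.2 -37.5] depth z [459.  135.   62.6]
tab [555.4 213.5  58. ] stage [31.2  9.9] depth z [554.2 212.   59.5]
mount [572.4 176.1  48. ] stage [ 36.7 -30.8] depth z [571.6 174.1  50. ]
tabTL [560.5 226.5  58. ] stage [39.7 20.9] depth z [563.7 237.5  29.4]
stopmid [641.2 192.4  44. ] stage [107.3 -34.8] depth z [643.6 194.7  33.4]
```

```bash
cat >> h.py <<'E'
o=np.array([528.4,195.1]); a=np.radians(16.4)
R=np.array([[np.cos(a),-np.sin(a)],[np.sin(a),np.cos(a)]])
def W(x,y,z): return [*(o+R@[x,y]),z]
def ori(deg):
    "tool down, jaws across the stage-frame direction deg; the half turn nearer the present joints"
    t=a+np.radians(deg)+np.pi/2; q=np.array(read_state()['qpos']); best=None
    for s in(1,-1):
        X=s*np.array([np.cos(t),np.sin(t),0]); Z=np.array([0,0,-1.]); M=np.c_[X,np.cross(Z,X),Z]
        j=inverse_kinematics(W(0,0,160),M)
        if j is not None:
            d=np.abs(np.array(j)-q).max()
            if best is None or d<best[0]: best=(d,M)
    return best[1]
def st(n):
    s=read_state(); p=np.array(s['eef_pos']); print(n,round(s['time'],2),'stage',(R.T@(p[:2]-o)).round(1),'z',p[2].round(1),'F',np.round(s['ft_force'],1))
E
python3 - <<'E'
from h import *
M=ori(0); clamp()
movep(W(-118,-38,160),M); movel(W(-118,-38,38)); st('down')
print(movel(W(-60,-38,38),max_speed=50,guard=12)); st('a')
print(movel(W(-40,-38,38),max_speed=15,guard=15)); st('b')
snap('top','top2')
c=snap('scene','scene2')
E
```

```text
down 3.71 stage [-117.7  -38. ] z 38.5 F [1.5 0.7 0.2]
False
a 5.02 stage [-60.  -38.1] z 38.1 F [-0.2 -0.  -0.1]
True
b 5.72 stage [-52.8 -38. ] z 37.6 F [0.2 0.4 0.8]
```

Contact came at stage x −52.8, against a predicted −53 when home. I'll press once more to confirm, then go to the wedge.

```bash
python3 - <<'E'
from h import *
print(movel(W(-44,-38,38),max_speed=15,guard=25)); st('b2')
movel(W(-70,-38,38)); movel(W(-70,-38,110)); st('up')
c=snap('top','top2')
i=c['image'][155:320,135:255]
cv2.imwrite('pics/crop2.png',cv2.resize(i,None,fx=3.6,fy=3.6,interpolation=cv2.INTER_CUBIC))
E
```

```text
True
b2 6.2 stage [-52.9 -38. ] z 37.0 F [-1.7  0.2  0.8]
up 7.1 stage [-70.  -37.8] z 109.5 F [ 0.4  0.6 -0.1]
```

View pics/crop2.png

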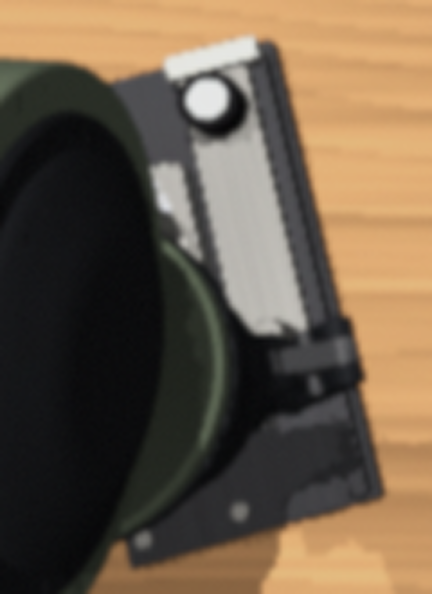

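The bar's end now meets the stop block (crop px 215,65), with no gap. On to the wedge.

```bash
python3 - <<'E'
from h import *
u=np.array([np.cos(np.radians(12)),np.sin(np.radians(12))]); J=np.array([-5,2.])
Q=lambda s,z:W(*(J+s*u),z)     # s = distance ahead of the jam position
M=ori(12)
movep(Q(70,110),M); movel(Q(70,39),guard=8); st('down')
print(movel(Q(30,39),max_speed=40,guard=14)); st('a')
print(movel(Q(6,39),max_speed=15,guard=32)); st('b')
print(movel(Q(6,39),max_speed=15,guard=32)); st('c')
E
```

```text
down 8.41 stage [63.7 16.2] z 39.6 F [ 0.3 -0.4  0.9]
False
a 9.56 stage [24.2  8.2] z 38.8 F [-0.2  0.2  0. ]
True
b 10.96 stage [6.9 5.2] z 39.5 F [13.   5.5 -7.9]
False
c 11.44 stage [4.5 4.8] z 39.7 F [ 20.4  15.6 -15.6]
```

```bash
python3 - <<'E'
from h import *
u=np.array([np.cos(np.radians(12)),np.sin(np.radians(12))]); J=np.array([-5,2.])
Q=lambda s,z:W(*(J+s*u),z)
movel(Q(40,39)); movel(Q(40,150)); movel(W(-120,200,200),max_speed=300); st('away')
c=snap('top','top3')
i=c['image'][155:320,135:255]
cv2.imwrite('pics/crop3.png',cv2.resize(i,None,fx=3.6,fy=3.6,interpolation=cv2.INTER_CUBIC))
E
```

```text
away 13.69 stage [-119.5  198.9] z 199.7 F [0.8 0.2 0. ]
```

View pics/crop3.png

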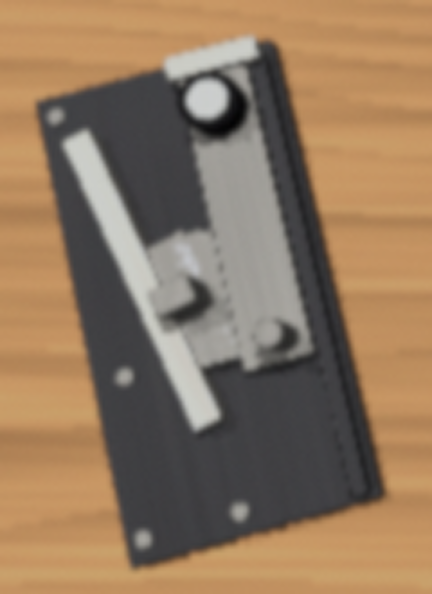

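```bash
python3 - <<'E'
from h import *
c=np.load('pics/top3.npz')
for n,u,v,z in[('post',267,333,62),('tab',175,298,58),('mount',208,99,48)]:
  p=px(c,135+u/3.6-.4,155+v/3.6-.4,z);print(n,'stage',(R.T@(p[:2]-o)).round(1))
E
```

```text
post stage [-34.4 -36.9]
tab stage [-6.4  1.3]
mount stage [ 85.8 -31. ]
```

The bar measures as home: post at −34.4 against −35. The tab is at (−6.4, 1.3) against (−5, 2) for the jam. The tool went about 5 mm further than I expected, so I'll push again to check: light contact first, then firm.

```bash
python3 - <<'E'
from h import *
u=np.array([np.cos(np.radians(12)),np.sin(np.radians(12))]); J=np.array([-5,2.])
Q=lambda s,z:W(*(J+s*u),z)
M=ori(12)
movep(Q(45,150),M); movel(Q(45,39)); movel(Q(24,39),max_speed=60)
f0=np.array(read_state()['ft_force'])
d=np.append(R@u,0)
def rep():
    s=read_state(); print('s',round(float(u@(R.T@(np.array(s['eef_pos'])[:2]-o)-J)),2),'Fpush',round(float(d@(s['ft_force']-f0)),1),'F',np.round(s['ft_force']-f0,1))
rep()
for g in(5,30):
    print(movel(Q(4,39),max_speed=12,guard=g)); rep()
wait(.3); rep(); c=snap('wrist','w1'); c=snap('scene','sc4'); st('t')
movel(Q(40,39)); movel(Q(40,150)); movel(W(-120,200,200),max_speed=300)
c=snap('top','top4'); st('end')
i=c['image'][155:320,135:255]
cv2.imwrite('pics/crop4.png',cv2.resize(i,None,fx=3.6,fy=3.6,interpolation=cv2.INTER_CUBIC))
print(np.abs(c['image'].astype(int)-np.load('pics/top3.npz')['image'])[195:270,165:245].max())
E
```

```text
s 24.16 Fpush 0.0 F [0. 0. 0.]
True
s 17.66 Fpush 0.6 F [0.1 1.1 0.8]
True
s 12.72 Fpush 12.6 F [11.5  5.1 -7.9]
s 12.94 Fpush 10.7 F [ 9.5  4.9 -5. ]
t 18.08 stage [7.6 5.3] z 39.1 F [10.1  3.9 -5.5]
end 20.35 stage [-119.3  198.6] z 199.7 F [ 1.2 -0.  -0.2]
40
```

View pics/sc4.png

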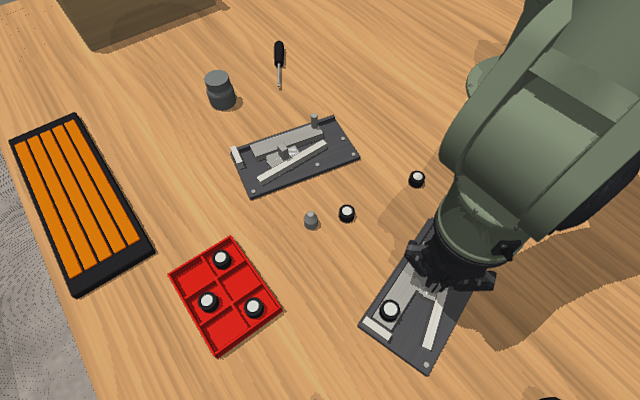

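View pics/crop4.png

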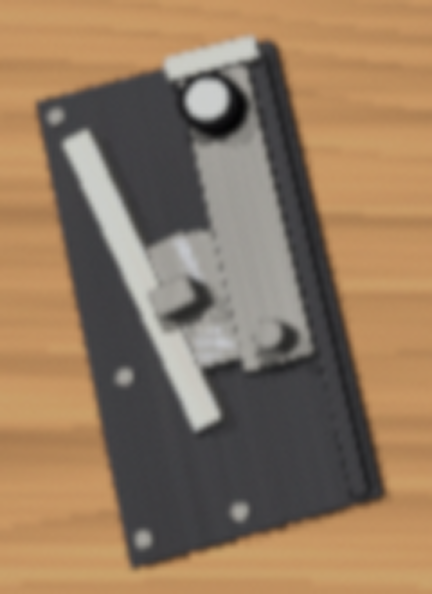

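Light contact came at s = 17.7 mm (18 expected at the jam position). The tab did not move under the 30 N push: crop px (175,298) both times. The bar is still against the stop, the arm is clear, and the scene view shows the empty stage untouched. Handing in.

```bash
python3 -c "
from h import *
st('fin'); print(finish_job())"
```

```text
fin 20.35 stage [-119.3  198.6] z 199.7 F [ 1.2 -0.  -0.2]
the job is handed in; nothing more can be done
None
```

The bar with the black mount is home against its stop, and the wedge beside it is pushed along its ramp and jammed against the bar. I handed the job in at 20.4 s on the robot's clock, with the arm clear and touching nothing.

- **Bar:** I pushed it by its post with closed fingers and pressed it a second time to confirm. The last measurement put the post at stage x −34.4 mm (−35 when home) and the mount at 85.8 mm (85 when home).
- **Wedge:** I pushed it by its tab, narrow end first. The tab ended at stage (−6.4, 1.3) mm; it should meet the bar at about (−5, 2). The force along the push read about 25 N at the end of that push, above the roughly 17.5 N needed to jam it. On a second push, light contact came where expected and the tab did not move under the 30 N guard.
- **Disagreement:** under load the tool read about 5 mm further than the tab allows. I put this down to flex in the arm or fingers, because the tab itself had not moved in the pictures.
- **Empty stage:** I never went near it, and its wedge was not measured again afterwards; it only looked untouched in the scene view.

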